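# Change-over at the vacuum coupling

### The arm

A 6-joint arm with a two-finger parallel gripper is mounted at the origin on the work surface. World frame = base frame: x ahead of the robot, y to its left, z up, the work surface at z = 0. Lengths are in m, angles in degrees, forces in N, time in s.
With the tool pointing down it reaches from about 0.35 to 0.875 m from the base axis. Payload 4.2 kg.
Tool frame: the origin (TCP) lies on the centre line of the jaws, within the pads' length; the fingertips stand 11 mm ahead of it and the grasp point (between the pads) lies 8 mm behind it; z points along the fingers, y is the line along which they close (so a half turn about z gives the same grasp; the last joint's range is limited). The gripper opens to 87 mm and grips with 3 to 60 N. Pads are 19 mm wide; open, the fingers measure 117 mm over their backs; the gripper's body (75 mm by 190 mm) begins 51 mm behind the grasp point.
Start: joints at [86.608, 22.042, 0.453, 0, -68.411, -14.817], TCP at [0.195, 0.594, 0.234] pointing down, gripper open.
Joint ranges: [-179.83, 179.83], [-69.29, 118.12], [-61.27, 80.66], [-181.25, 117.63], [-171.15, -9.14], [-177.46, 177.46]. Speed limits (degrees/s): [159.86, 159.86, 180, 180, 180, 180].

### API

Orientations are given as a 3x3 rotation matrix whose columns are the frame's x, y, z axes.
In Python, from station import r gives the robot as it stands.
- The arm moves only by the tool servo_tool, never from a script. Its argument "commands" is a list that holds one entry, the list of rows, each a list of 7 numbers: the closure, from 0 (fully open) to 1 (shut), then the shift along the tool's x, y, z in mm, then the turn, a rotation vector about the tool's x, y, z in rad. In form: [[[claw, x, y, z, ax, ay, az], ...]]. A call has exactly 5 rows; each row is the pose to reach, as a shift and turn from the pose commanded when the call began, along the tool's axes at that moment; what a row does not reach only later rows make up. A row lasts 1/10 s, in which the tool goes at most 50 mm and 8.59 degrees, less where a joint would pass 70% of its speed; a pose out of reach is approached as far as the arm can. A call with a gripper value outside its range is refused whole. The fingers move at their own pace and stop on an object; the grip force is fixed at half the most. Time passes only in rows, so rows that repeat a pose let the fingers close, or fill a call up. It gives the time, the measured TCP pose, the force, the opening and the grip force at its end, in the units of the state.
- r.sense(): the state, without advancing time (a new reading comes with each control period).
- r.capture(name): name is "scene" or "top"; returns a dict with "pixels" (384x512x3 uint8, red, green, blue), "camera_matrix" (3x3 intrinsics, pixels), "R" (3x3) and "t" (3): a world point X has camera coordinates R X + t. Camera axes: x right, y down, z forward; pixel columns grow to the right and rows downward; lengths in m; the calibration is good to about 2 mm. A picture is of the moment at which its call begins. There is no depth.
- r.finish_job(): hands the job in; it is judged then, once.
The state is a dict: "time_s": time; "joints": joint angles; "joint_velocities": joint speeds; "effort": joint torques, N m; "tcp_pos": TCP position; "ee_rot": TCP orientation; "wrist_force": force on the tool from outside, world axes, zero at the start; "moment": the same for the moment, N m; "gripper_width": opening from 0.0 (shut) to 1.0 (fully open); "gripper_force": force on a finger pad.
Only numpy, scipy, OpenCV 4.12 (cv2) and the standard library are available. Lean on these libraries where they do the work, as an engineer would, in place of code of your own. Each camera call takes 0.05 s, during which the arm holds its last target. There are 200 camera calls.

### The job

Take the filter cartridge out of the vacuum coupling: press the coupling's sprung collar down to its stop without forcing it, draw the filter straight up while the collar is down, and let the collar spring back up. Then stand the filter upright, fully home, in the rack's empty well and let go. Never tug the filter hard against the closed lock, and leave the spare filter, the beaker, the sieve ring and the screwdriver where they are.

Things in the scene. Friction and masses are not known exactly. Their poses are not given: they have to be found in the camera images.
- coupling: Vacuum outlet, fixed: aluminium block 100 (its x) x 80 (its y) x 28 mm high, on it a steel socket of 28 mm diameter up to 48 mm, around that the sprung brass collar. Origin: centre of the block's underside, on the bench; z up along the socket's axis. The filter's nipple stands in the socket's bore (17 mm diameter, floor at 33 mm).
- lock (a point): On the coupling's axis, 43 mm above its origin, hidden inside: four pawls in the nipple's groove lock it. They are clear only with the collar near its stop (surely from 9 mm of its travel). Once the nipple is raised 2 mm they cannot catch it again; they drag on it (5 to 10 N) and keep the collar part-way down until it is raised 13 mm. A pull over 30 N on the lock wrenches it.
- collar_top (a point): Point fixed on the coupling's axis 69 mm above its origin: the NOMINAL centre of the collar's flat top when up. The real collar sits up to 6 mm higher or lower, and its stop with it. Collar: flange of 64 mm diameter, 5 mm thick, with a 31 mm hole around the filter's body; it can be pushed down with the fingertips on it either side of the filter.
- sleeve (a joint): Travel (m) of the collar, the coupling's sprung sleeve: 0 fully up (forward), 0.010 fully down (retracted) on its stop. Spring: about 3 N to start it, about 7 N at the stop; past that it is nearly rigid. More than 40 N on the collar counts as forcing it.
- filter: The filter cartridge in the coupling (upright): white cylinder, 28 mm diameter, 50 mm long, grey cap, below it a steel nipple, 16 mm diameter, 19 mm long, with a groove. 60 to 130 g. Origin: centre of the nipple's tip; z along the axis towards the cap. The body's shoulder is 19 mm above the origin and its top 69 mm (with a 4 mm stub on it). In the coupling the origin lies 33 mm above the coupling's origin.
- rack: White plastic rack block fixed to the bench, 70 (its x) x 150 (its y) x 30 mm high, with two round wells of 20 mm diameter, 75 mm apart along its y, through its top. Origin: centre of its underside. The well at its +y end holds the spare filter, the one at its -y end is empty.
- rack_hole0 (a point): Centre of the mouth of the rack's empty well, level with the rack's top (30 mm above the bench); a filter is home there when its shoulder stands on the rack's top, its nipple's tip 19 mm below this point.
- spare: Spare filter cartridge, same as the other, standing loose in the rack's +y well. Leave it. Origin: centre of its nipple's tip.
- beaker: Glass beaker, 56 mm diameter, 75 mm high, loose, on the bench beyond the work. Leave it. Origin: centre of its underside.
- sieve: Brass sieve ring, 80 mm diameter, 16 mm high, loose, on the bench beyond the work. Leave it. Origin: centre of its underside.
- driver: Screwdriver with red handle lying loose on the bench beyond the work. Leave it.

How it is judged (in metres and radians):
On the way, in this order (a step that is already met when the one before it is completed fails the run):
1. the collar is pressed down to its stop, the filter still in the coupling (value of joint sleeve above 0.009 m and z of filter in the frame of coupling below 0.036 m and horizontal distance between filter and coupling below 0.005 m), for 0.1 s.
2. the filter is drawn out of the coupling and the collar has sprung fully up (z of filter in the frame of coupling above 0.05 m and value of joint sleeve below 0.0015 m), for 0.1 s.
At the end, for the whole second after the job is handed in: The filter stands upright (within 0.08 rad) in the rack's empty well, within 5 mm of its centre, its shoulder on the rack's top (within 2.5 mm), released and at rest; the coupling's collar is fully up (within 1.5 mm) (horizontal distance between filter and rack_hole0 below 0.005 m and z of filter in the frame of rack_hole0 below -0.0165 m and angle between filter's own z axis and vertical below 0.08 rad and linear speed of filter below 0.01 m/s and value of joint sleeve below 0.0015 m); the robot touches nothing.
It fails at once if the collar was forced (more than 40 N on it) (contact force between anything else and sleeve above 40 N).
It fails at once if the filter was wrenched in the coupling (more than 30 N between them) (contact force between filter and coupling above 30 N).
It fails at once if the spare filter, beaker, sieve or screwdriver was moved by more than 15 mm (distance of any of spare, beaker, sieve, driver from where it was at the start of the episode above 0.015 m).
It also fails if it takes over 56 s, if anything falls off the work surface, if the arm or the gripper's body presses on something with over 40 N, if the wrist force passes 120 N, or if a joint passes its speed limit or range.

## Working session

There is one attempt and no reset: what is moved stays moved. The work goes in short steps, Python scripts to look and compute and a tool call to move; the robot and the scene stay as the last step left them, time stands still between calls to the robot, and variables do not carry over. Pictures are saved under pics/ and viewed, at most 10 in all, crops included, and the job is handed in when it is done.

Besides the shell and the picture viewer there is one more tool, called after "Call:" by a JSON object that holds its "method" and its "body". servo_tool: Moves the arm, as the interface text tells. Its arguments: {"type":"object","properties":{"commands":{"type":"array","items":{"type":"array","items":{"type":"array","items":{"type":"number"}}}}},"required":["commands"]}

```bash
mkdir -p pics; python3 - <<'E'
from station import r
import cv2,numpy as np
s=r.sense();print(s)
for n in("scene","top"):
    c=r.capture(n);cv2.imwrite(f"pics/{n}0.png",c["pixels"][:,:,::-1])
    np.savez(f"{n}0.npz",**c)
    print(n,c["camera_matrix"].tolist(),(-c["R"].T@c["t"]).tolist(),c["R"].tolist())
E
```

```text
{'time_s': 0.0, 'joints': array([ 8.66080891e+01,  2.20913430e+01,  3.78880021e-01, -2.85672327e-02,
       -6.84101744e+01, -1.48161538e+01]), 'joint_velocities': array([-0.07142233, -0.02467339,  0.0492657 ,  0.01079779, -0.10169015,
       -0.08442282]), 'effort': array([ 1.37600468e-04, -3.90668392e+01,  1.87405121e+01,  4.21974555e+00,
        1.08983635e-02, -2.01283342e-04]), 'tcp_pos': array([0.19509925, 0.59315828, 0.23244839]), 'ee_rot': array([[ 9.49870611e-01, -3.12642727e-01, -5.89436341e-04],
       [-3.12643267e-01, -9.49868275e-01, -2.10920134e-03],
       [ 9.95395776e-05,  2.18775167e-03, -9.99997602e-01]]), 'wrist_force': array([-0.10021438, -0.65319498,  0.55310781]), 'moment': array([ 0.03566004, -0.00630643, -0.05355907]), 'gripper_force': 0.0, 'gripper_width': 0.9987946065851461}
scene [[439.87631034826455, 0.0, 257.5102569962863], [0.0, 439.87631034826455, 188.54779168838502], [0.0, 0.0, 1.0]] [1.2563247477067778, 0.08927622946732135, 0.8775102361037604] [[-0.10216447434444335, 0.9946738841485618, -0.013648603398789236], [0.7787572863188538, 0.07143538087627113, -0.6232447956977716], [-0.6189503285298575, -0.07430242628525623, -0.7819076929285871]]
top [[378.0852212801784, 0.0, 259.7011905978374], [0.0, 378.0852212801784, 196.67381647220867], [0.0, 0.0, 1.0]] [0.5988291645302067, -0.00033605336853069755, 0.7807115005726616] [[0.00676445526909022, -0.9993905444521608, -0.034245902010686585], [-0.9994471434131221, -0.00564207178324481, -0.03276544749186889], [0.03255226057069123, 0.03444860934211688, -0.9988761903489999]]
```

View pics/scene0.png

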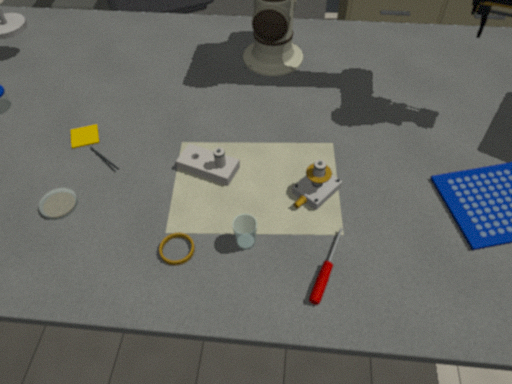

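View pics/top0.png

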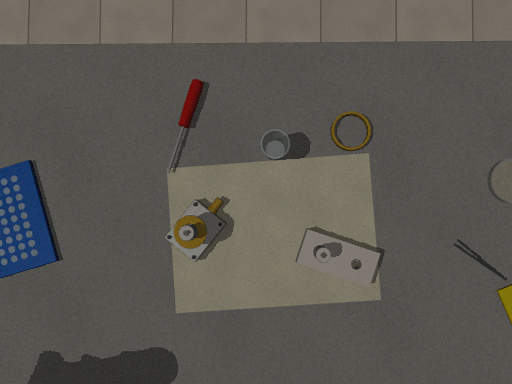

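The coupling with its brass collar is at top (187,232) / scene (318,175). The rack's empty well is at top (356,264) / scene (195,157), and the spare is at top (323,254). Next I'll enlarge both.

```bash
python3 - <<'E'
import cv2,numpy as np
T=cv2.imread("pics/top0.png");S=cv2.imread("pics/scene0.png")
f=lambda im,u,v:cv2.resize(im[v:v+50,u:u+66],(396,300),interpolation=cv2.INTER_CUBIC)
f2=lambda im,u,v:cv2.resize(im[v:v+75,u:u+99],(396,300),interpolation=cv2.INTER_CUBIC)
cv2.imwrite("pics/z.png",np.vstack([np.hstack([f2(T,150,195),f2(T,290,218)]),np.hstack([f(S,285,157),f(S,175,138)])]))
def ray(n,p,z):
    c=np.load(n+"0.npz");K,R,t=c["camera_matrix"],c["R"],c["t"];o=-R.T@t
    d=R.T@np.linalg.inv(K)@[*p,1];return o+d*(z-o[2])/d[2]
hs={n:cv2.cvtColor(I,cv2.COLOR_BGR2HSV) for n,I in(("top",T),("scene",S))}
for n,(u,v) in(("top",(150,195)),("scene",(285,155))):
    m=cv2.inRange(hs[n],(12,110,60),(32,255,255));w=np.zeros_like(m);w[v:v+75,u:u+80]=m[v:v+75,u:u+80]
    cs,_=cv2.findContours(w,cv2.RETR_EXTERNAL,cv2.CHAIN_APPROX_NONE)
    for c in cs:
        if cv2.contourArea(c)>20: print(n,cv2.contourArea(c),cv2.boundingRect(c),cv2.fitEllipse(cv2.convexHull(c)) if len(cv2.convexHull(c))>4 else 0)
# rack top contour & well
for n,(u,v,w_,h_) in(("top",(285,220,105,75)),("scene",(170,138,75,50))):
    g=cv2.cvtColor(T if n=="top" else S,cv2.COLOR_BGR2GRAY)[v:v+h_,u:u+w_]
    hh=hs[n][v:v+h_,u:u+w_]
    print(n,"min",g.min()); 
    thr=70
    cs,_=cv2.findContours((g<thr).astype(np.uint8),cv2.RETR_LIST,cv2.CHAIN_APPROX_NONE)
    for c in cs:
        a=cv2.contourArea(c)
        if a>8: print(a,cv2.minAreaRect(c)[0][0]+u,cv2.minAreaRect(c)[0][1]+v,cv2.boundingRect(c))
print("collar",ray("top",(187,232),.069),"filter top",ray("top",(187,232),.102),"scene collar",ray("scene",(318.5,173),.069))
print("well",ray("top",(356,264),.03),ray("scene",(195,157),.03))
E
```

```text
top 801.0 (174, 216, 33, 33) ((189.7230224609375, 231.47198486328125), (32.66535949707031, 32.904266357421875), 17.043254852294922)
top 101.5 (208, 198, 15, 15) ((215.0983428955078, 205.0607452392578), (12.44770622253418, 15.917486190795898), 46.10038757324219)
scene 79.5 (294, 195, 13, 13) ((300.1549072265625, 201.08778381347656), (8.626221656799316, 14.372881889343262), 45.229549407958984)
scene 205.0 (307, 164, 25, 20) ((318.4831848144531, 172.85226440429688), (19.95429039001465, 25.073726654052734), 96.02143859863281)
top min 31
11.0 374.6500015258789 277.54999923706055 (87, 53, 6, 10)
21.0 357.4835968017578 265.3196716308594 (68, 41, 8, 8)
62.0 380.4150695800781 257.69315338134766 (90, 27, 10, 23)
23.5 317.7620658874512 248.544828414917 (29, 25, 11, 11)
12.0 369.50000762939453 247.0 (79, 24, 11, 7)
11.5 346.7058906555176 239.67647171020508 (58, 18, 8, 5)
38.5 320.03167724609375 230.51131057739258 (25, 7, 20, 9)
scene min 58
collar [0.55440317 0.16132762 0.069     ] filter top [0.55646307 0.15383174 0.102     ] scene collar [0.55514895 0.15411042 0.069     ]
well [ 0.49238347 -0.16411986  0.03      ] [ 0.4952463  -0.16520371  0.03      ]
```

View pics/z.png

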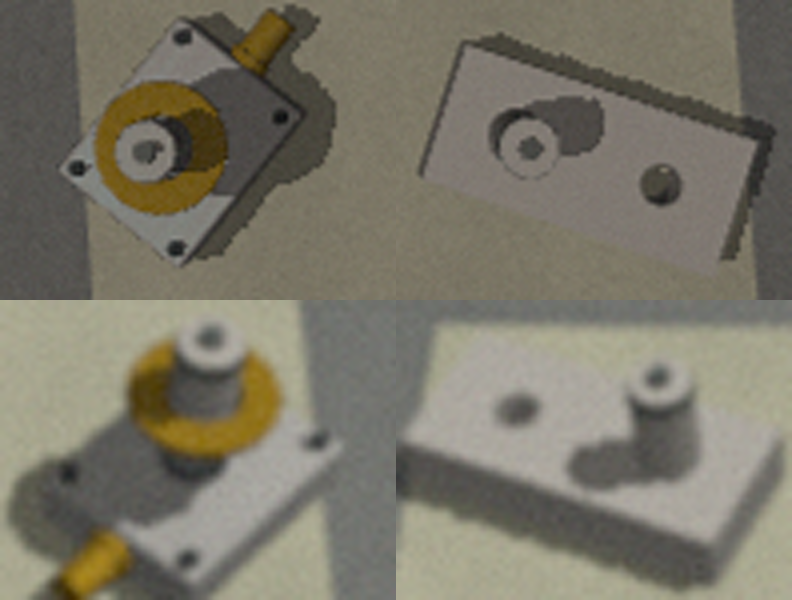

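The zoom gives these pixel positions:

| Feature | Top | Scene |
|---|---|---|
| Cap | (186.1,232.1) | (319.6,163.8) |
| Collar | (189.7,231.5) | (318.9,173.2) |
| Well mouth | (355.8,263.7) | (195,156.1) |
| Spare cap | (323,254.7) | (218.9,151.6) |

Both the filter and the spare are upright.

```bash
cat > h.py <<'E'
import numpy as np
def ray(n,p,z):
    c=np.load(n+"0.npz");K,R,t=c["camera_matrix"],c["R"],c["t"];o=-R.T@t
    d=R.T@np.linalg.inv(K)@[*p,1];return o+d*(z-o[2])/d[2]
E
python3 - <<'E'
from h import *
np.set_printoptions(precision=4,suppress=True)
for nm,a,b,z in(("cap",(186.1,232.1),(319.6,163.8),.102),("collar",(189.7,231.5),(318.9,173.2),.069),("well",(355.8,263.7),(195,156.1),.03),("sparecap",(323,254.7),(218.9,151.6),.08)):
    for zz in (z-.006,z,z+.006):
        A=ray("top",a,zz);B=ray("scene",b,zz);print(nm,zz,A[:2],B[:2],(A+B)[:2]/2)
# block corners/holes at z=.028 via top crop
for q in((181,36),(281,118),(176,248),(77,168)): print(ray("top",(150+q[0]/4-.4,195+q[1]/4-.4),.028)[:2])
from station import r
s=r.sense();print(s["tcp_pos"],s["ee_rot"],s["joints"])
E
```

```text
cap 0.09599999999999999 [0.5559 0.1568] [0.5495 0.1541] [0.5527 0.1555]
cap 0.102 [0.5563 0.1555] [0.555  0.1536] [0.5556 0.1545]
cap 0.108 [0.5566 0.1541] [0.5604 0.1531] [0.5585 0.1536]
collar 0.063 [0.555  0.1575] [0.5505 0.1556] [0.5528 0.1565]
collar 0.069 [0.5554 0.1562] [0.5557 0.1551] [0.5555 0.1556]
collar 0.07500000000000001 [0.5558 0.1549] [0.5609 0.1546] [0.5583 0.1547]
well 0.024 [ 0.4921 -0.165 ] [ 0.4867 -0.1676] [ 0.4894 -0.1663]
well 0.03 [ 0.493  -0.1637] [ 0.4921 -0.1658] [ 0.4925 -0.1648]
well 0.036 [ 0.4938 -0.1624] [ 0.4975 -0.164 ] [ 0.4957 -0.1632]
sparecap 0.074 [ 0.515  -0.0939] [ 0.5112 -0.0956] [ 0.5131 -0.0948]
sparecap 0.08 [ 0.5158 -0.0932] [ 0.5168 -0.0942] [ 0.5163 -0.0937]
sparecap 0.08600000000000001 [ 0.5165 -0.0924] [ 0.5224 -0.0929] [ 0.5194 -0.0926]
[0.6087 0.1555]
[0.5682 0.1048]
[0.503  0.1567]
[0.5423 0.2071]
[0.1951 0.5932 0.2326] [[ 0.9499 -0.3126 -0.0005]
 [-0.3126 -0.9499 -0.0018]
 [ 0.0001  0.0019 -1.    ]] [ 86.6098  22.0856   0.3893  -0.0259 -68.4107 -14.8168]
```

Call:
{"method": "servo_tool", "body": {"commands": [[[0.56,32,20,0,0,0,0],[0.56,64,40,0,0,0,0],[0.56,96,61,0,0,0,0],[0.56,128,81,0,0,0,0],[0.56,160,101,0,0,0,0]]]}}

```text
time_s: 0.6
tcp_pos: [0.3163, 0.4462, 0.2331]
ee_rot: [[0.95, -0.312, -0.0], [-0.312, -0.95, -0.001], [-0.0, 0.001, -1.0]]
wrist_force: [1.0, -0.0, -0.2]
gripper_width: 0.629
gripper_force: 0.0
```

Call:
{"method": "servo_tool", "body": {"commands": [[[0.56,32,20,0,0,0,0],[0.56,64,40,0,0,0,0],[0.56,96,61,0,0,0,0],[0.56,128,81,0,0,0,0],[0.56,160,101,0,0,0,0]]]}}

```text
time_s: 1.1
tcp_pos: [0.4366, 0.3003, 0.2333]
ee_rot: [[0.95, -0.312, -0.001], [-0.312, -0.95, -0.0], [-0.0, 0.001, -1.0]]
wrist_force: [-0.8, 0.9, -0.1]
gripper_width: 0.445
gripper_force: 0.0
```

Call:
{"method": "servo_tool", "body": {"commands": [[[0.56,32,20,0,0,0,0],[0.56,64,40,0,0,0,0],[0.56,96,61,0,0,0,0],[0.56,128,81,0,0,0,0],[0.56,159,101,0,0,0,0]]]}}

```text
time_s: 1.6
tcp_pos: [0.5562, 0.1547, 0.2331]
ee_rot: [[0.95, -0.313, -0.001], [-0.313, -0.95, -0.0], [-0.001, 0.0, -1.0]]
wrist_force: [0.6, 0.4, 0.0]
gripper_width: 0.44
gripper_force: 0.0
```

Call:
{"method": "servo_tool", "body": {"commands": [[[0.56,0,0,20,0,0,0],[0.56,0,0,40,0,0,0],[0.56,0,0,60,0,0,0],[0.56,0,0,70,0,0,0],[0.56,0,0,70,0,0,0]]]}}

```text
time_s: 2.1
tcp_pos: [0.5546, 0.1557, 0.1618]
ee_rot: [[0.95, -0.313, -0.004], [-0.313, -0.95, -0.002], [-0.003, 0.003, -1.0]]
wrist_force: [-0.0, 0.3, 0.5]
gripper_width: 0.441
gripper_force: 0.0
```

Call:
{"method": "servo_tool", "body": {"commands": [[[0.56,0,0,15,0,0,0],[0.56,0,0,30,0,0,0],[0.56,0,0,45,0,0,0],[0.56,0,0,60,0,0,0],[0.56,0,0,64,0,0,0]]]}}

```text
time_s: 2.6
tcp_pos: [0.5553, 0.1562, 0.099]
ee_rot: [[0.95, -0.312, -0.001], [-0.312, -0.95, -0.001], [-0.001, 0.001, -1.0]]
wrist_force: [-0.1, 0.5, -0.9]
gripper_width: 0.442
gripper_force: 0.0
```

```bash
python3 - <<'E'
from station import r
import cv2,numpy as np
f=lambda im,u,v:cv2.resize(im[v:v+75,u:u+99,::-1],(396,300),interpolation=cv2.INTER_CUBIC)
cv2.imwrite("pics/a.png",np.hstack([f(r.capture("top")["pixels"],140,195),f(r.capture("scene")["pixels"],270,130)]))
s=r.sense();print(s["tcp_pos"],s["wrist_force"])
E
```

```text
[0.5558472  0.1563838  0.09988326] [0.55900657 0.88561386 0.55717851]
```

View pics/a.png

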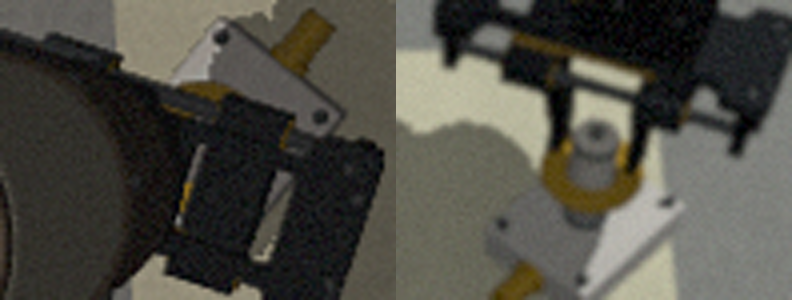

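The fingers straddle the filter cap, which sits centred between them (scene crop x about 560 and 640, filter at 597). Going down to feel for the collar.

Call:
{"method": "servo_tool", "body": {"commands": [[[0.56,0,0,5,0,0,0],[0.56,0,0,10,0,0,0],[0.56,0,0,14,0,0,0],[0.56,0,0,18,0,0,0],[0.56,0,0,18,0,0,0]]]}}

```text
time_s: 3.2
tcp_pos: [0.5557, 0.1562, 0.0816]
ee_rot: [[0.95, -0.312, -0.0], [-0.312, -0.95, -0.0], [0.0, 0.0, -1.0]]
wrist_force: [-0.6, -0.1, 2.4]
gripper_width: 0.44
gripper_force: 1.5
```

Call:
{"method": "servo_tool", "body": {"commands": [[[0.56,0,0,1,0,0,0],[0.56,0,0,2,0,0,0],[0.56,0,0,2,0,0,0],[0.56,0,0,2,0,0,0],[0.56,0,0,2,0,0,0]]]}}

```text
time_s: 3.7
tcp_pos: [0.5557, 0.1562, 0.0797]
ee_rot: [[0.95, -0.312, 0.0], [-0.312, -0.95, 0.0], [0.0, -0.0, -1.0]]
wrist_force: [-1.2, 0.4, 3.6]
gripper_width: 0.444
gripper_force: 2.0
```

Call:
{"method": "servo_tool", "body": {"commands": [[[0.56,0,0,1,0,0,0],[0.56,0,0,2,0,0,0],[0.56,0,0,2,0,0,0],[0.56,0,0,2,0,0,0],[0.56,0,0,2,0,0,0]]]}}

```text
time_s: 4.2
tcp_pos: [0.5557, 0.1562, 0.0776]
ee_rot: [[0.95, -0.312, 0.0], [-0.312, -0.95, 0.0], [0.0, -0.0, -1.0]]
wrist_force: [-1.6, 0.9, 4.9]
gripper_width: 0.446
gripper_force: 2.4
```

Call:
{"method": "servo_tool", "body": {"commands": [[[0.56,0,0,1,0,0,0],[0.56,0,0,2,0,0,0],[0.56,0,0,2,0,0,0],[0.56,0,0,2,0,0,0],[0.56,0,0,2,0,0,0]]]}}

```text
time_s: 4.7
tcp_pos: [0.5557, 0.1562, 0.0757]
ee_rot: [[0.95, -0.312, 0.0], [-0.312, -0.95, 0.0], [0.0, -0.0, -1.0]]
wrist_force: [-1.8, 0.8, 4.8]
gripper_width: 0.442
gripper_force: 2.8
```

Call:
{"method": "servo_tool", "body": {"commands": [[[0.56,0,0,0.5,0,0,0],[0.56,0,0,1,0,0,0],[0.56,0,0,1,0,0,0],[0.56,0,0,1,0,0,0],[0.56,0,0,1,0,0,0]]]}}

```text
time_s: 5.2
tcp_pos: [0.5557, 0.1562, 0.0748]
ee_rot: [[0.95, -0.312, 0.0], [-0.312, -0.95, 0.0], [0.0, -0.0, -1.0]]
wrist_force: [-1.6, 0.3, 6.7]
gripper_width: 0.438
gripper_force: 3.0
```

Call:
{"method": "servo_tool", "body": {"commands": [[[0.56,0,0,0.5,0,0,0],[0.56,0,0,1,0,0,0],[0.56,0,0,1,0,0,0],[0.56,0,0,1,0,0,0],[0.56,0,0,1,0,0,0]]]}}

```text
time_s: 5.7
tcp_pos: [0.5557, 0.1562, 0.0739]
ee_rot: [[0.95, -0.312, 0.0], [-0.312, -0.95, 0.0], [0.0, -0.0, -1.0]]
wrist_force: [-2.1, -0.6, 6.7]
gripper_width: 0.443
gripper_force: 3.2
```

Call:
{"method": "servo_tool", "body": {"commands": [[[0.56,0,0,0.5,0,0,0],[0.56,0,0,1,0,0,0],[0.56,0,0,1,0,0,0],[0.56,0,0,1,0,0,0],[0.56,0,0,1,0,0,0]]]}}

```text
time_s: 6.2
tcp_pos: [0.5557, 0.1562, 0.073]
ee_rot: [[0.95, -0.312, 0.0], [-0.312, -0.95, -0.0], [0.0, -0.0, -1.0]]
wrist_force: [-1.5, 0.8, 7.1]
gripper_width: 0.439
gripper_force: 3.4
```

Call:
{"method": "servo_tool", "body": {"commands": [[[0.56,0,0,0.3,0,0,0],[0.56,0,0,0.5,0,0,0],[0.56,0,0,0.5,0,0,0],[0.56,0,0,0.5,0,0,0],[0.56,0,0,0.5,0,0,0]]]}}

```text
time_s: 6.7
tcp_pos: [0.5557, 0.1562, 0.0728]
ee_rot: [[0.95, -0.312, 0.0], [-0.312, -0.95, -0.0], [0.0, -0.0, -1.0]]
wrist_force: [-2.2, -0.4, 8.1]
gripper_width: 0.442
gripper_force: 4.2
```

Call:
{"method": "servo_tool", "body": {"commands": [[[0.56,0,0,0.3,0,0,0],[0.56,0,0,0.6,0,0,0],[0.56,0,0,0.6,0,0,0],[0.56,0,0,0.6,0,0,0],[0.56,0,0,0.6,0,0,0]]]}}

```text
time_s: 7.2
tcp_pos: [0.5557, 0.1562, 0.0728]
ee_rot: [[0.95, -0.312, 0.001], [-0.312, -0.95, -0.0], [0.001, -0.0, -1.0]]
wrist_force: [-4.2, -0.8, 11.5]
gripper_width: 0.438
gripper_force: 5.7
```

Call:
{"method": "servo_tool", "body": {"commands": [[[0.64,0,0,0,0,0,0],[0.66,0,0,0,0,0,0],[0.68,0,0,0,0,0,0],[1,0,0,0,0,0,0],[1,0,0,0,0,0,0]]]}}

```text
time_s: 7.7
tcp_pos: [0.5565, 0.1559, 0.0727]
ee_rot: [[0.95, -0.312, 0.002], [-0.312, -0.95, -0.0], [0.002, -0.0, -1.0]]
wrist_force: [-1.7, -1.5, 9.6]
gripper_width: 0.314
gripper_force: 31.7
```

Call:
{"method": "servo_tool", "body": {"commands": [[[1,0,0,0,0,0,0],[1,0,0,0,0,0,0],[1,0,0,0,0,0,0],[1,0,0,0,0,0,0],[1,0,0,0,0,0,0]]]}}

```text
time_s: 8.2
tcp_pos: [0.5565, 0.1559, 0.0728]
ee_rot: [[0.95, -0.312, 0.002], [-0.312, -0.95, -0.0], [0.002, -0.0, -1.0]]
wrist_force: [-1.7, -1.5, 9.7]
gripper_width: 0.316
gripper_force: 31.6
```

Call:
{"method": "servo_tool", "body": {"commands": [[[1,0,0,-0.5,0,0,0],[1,0,0,-1,0,0,0],[1,0,0,-1,0,0,0],[1,0,0,-1,0,0,0],[1,0,0,-1,0,0,0]]]}}

```text
time_s: 8.7
tcp_pos: [0.5564, 0.1559, 0.0729]
ee_rot: [[0.95, -0.312, 0.002], [-0.312, -0.95, -0.0], [0.002, -0.0, -1.0]]
wrist_force: [1.0, -2.9, 6.2]
gripper_width: 0.316
gripper_force: 31.1
```

Call:
{"method": "servo_tool", "body": {"commands": [[[1,0,0,-0.5,0,0,0],[1,0,0,-1,0,0,0],[1,0,0,-1,0,0,0],[1,0,0,-1,0,0,0],[1,0,0,-1,0,0,0]]]}}

```text
time_s: 9.2
tcp_pos: [0.5564, 0.156, 0.0737]
ee_rot: [[0.95, -0.312, 0.001], [-0.312, -0.95, -0.0], [0.001, -0.0, -1.0]]
wrist_force: [3.0, -3.7, 4.4]
gripper_width: 0.316
gripper_force: 31.9
```

Call:
{"method": "servo_tool", "body": {"commands": [[[1,0,0,-0.3,0,0,0],[1,0,0,-0.5,0,0,0],[1,0,0,-0.5,0,0,0],[1,0,0,-0.5,0,0,0],[1,0,0,-0.5,0,0,0]]]}}

```text
time_s: 9.7
tcp_pos: [0.5562, 0.156, 0.0741]
ee_rot: [[0.95, -0.312, 0.001], [-0.312, -0.95, -0.0], [0.001, -0.0, -1.0]]
wrist_force: [3.9, -3.6, 3.7]
gripper_width: 0.314
gripper_force: 32.4
```

Call:
{"method": "servo_tool", "body": {"commands": [[[1,0,0,-0.3,0,0,0],[1,0,0,-0.5,0,0,0],[1,0,0,-0.5,0,0,0],[1,0,0,-0.5,0,0,0],[1,0,0,-0.5,0,0,0]]]}}

```text
time_s: 10.2
tcp_pos: [0.5562, 0.156, 0.0743]
ee_rot: [[0.95, -0.312, 0.001], [-0.312, -0.95, -0.0], [0.001, -0.0, -1.0]]
wrist_force: [3.6, -3.9, 3.3]
gripper_width: 0.316
gripper_force: 32.2
```

Call:
{"method": "servo_tool", "body": {"commands": [[[1,0,0,-0.3,0,0,0],[1,0,0,-0.5,0,0,0],[1,0,0,-0.5,0,0,0],[1,0,0,-0.5,0,0,0],[1,0,0,-0.5,0,0,0]]]}}

```text
time_s: 10.7
tcp_pos: [0.5561, 0.1561, 0.0745]
ee_rot: [[0.95, -0.312, 0.001], [-0.312, -0.95, -0.0], [0.001, -0.0, -1.0]]
wrist_force: [3.1, -3.0, 1.5]
gripper_width: 0.316
gripper_force: 31.9
```

Call:
{"method": "servo_tool", "body": {"commands": [[[1,0,0,-0.3,0,0,0],[1,0,0,-0.5,0,0,0],[1,0,0,-0.5,0,0,0],[1,0,0,-0.5,0,0,0],[1,0,0,-0.5,0,0,0]]]}}

```text
time_s: 11.2
tcp_pos: [0.556, 0.156, 0.0748]
ee_rot: [[0.95, -0.313, 0.0], [-0.313, -0.95, -0.0], [0.0, -0.0, -1.0]]
wrist_force: [4.2, -3.7, 0.6]
gripper_width: 0.314
gripper_force: 31.6
```

Call:
{"method": "servo_tool", "body": {"commands": [[[1,0,0,-0.3,0,0,0],[1,0,0,-0.6,0,0,0],[1,0,0,-0.8,0,0,0],[1,0,0,-0.8,0,0,0],[1,0,0,-0.8,0,0,0]]]}}

```text
time_s: 11.7
tcp_pos: [0.5557, 0.156, 0.0751]
ee_rot: [[0.95, -0.313, -0.0], [-0.313, -0.95, -0.0], [-0.0, 0.0, -1.0]]
wrist_force: [4.0, -2.9, -1.1]
gripper_width: 0.31
gripper_force: 31.2
```

Call:
{"method": "servo_tool", "body": {"commands": [[[1,0,0,-0.3,0,0,0],[1,0,0,-0.6,0,0,0],[1,0,0,-0.8,0,0,0],[1,0,0,-0.8,0,0,0],[1,0,0,-0.8,0,0,0]]]}}

```text
time_s: 12.2
tcp_pos: [0.5554, 0.1559, 0.0754]
ee_rot: [[0.95, -0.313, -0.001], [-0.313, -0.95, -0.0], [-0.001, 0.001, -1.0]]
wrist_force: [4.5, -2.7, -4.1]
gripper_width: 0.313
gripper_force: 30.5
```

Call:
{"method": "servo_tool", "body": {"commands": [[[1,0.5,0.1,0,0,0,0],[1,0.9,0.2,0,0,0,0],[1,0.9,0.2,0,0,0,0],[1,0.9,0.2,0,0,0,0],[1,0.9,0.2,0,0,0,0]]]}}

```text
time_s: 12.7
tcp_pos: [0.5557, 0.1556, 0.0763]
ee_rot: [[0.95, -0.313, -0.002], [-0.313, -0.95, -0.001], [-0.002, 0.001, -1.0]]
wrist_force: [2.1, -1.3, -5.5]
gripper_width: 0.316
gripper_force: 29.8
```

Call:
{"method": "servo_tool", "body": {"commands": [[[1,0,0,-0.3,0,0,0],[1,0,0,-0.6,0,0,0],[1,0,0,-0.8,0,0,0],[1,0,0,-0.8,0,0,0],[1,0,0,-0.8,0,0,0]]]}}

```text
time_s: 13.2
tcp_pos: [0.5559, 0.1555, 0.0777]
ee_rot: [[0.95, -0.313, -0.001], [-0.313, -0.95, -0.0], [-0.001, 0.001, -1.0]]
wrist_force: [0.4, -1.6, -5.8]
gripper_width: 0.313
gripper_force: 29.8
```

Call:
{"method": "servo_tool", "body": {"commands": [[[1,0,0,-1,0,0,0],[1,0,0,-2,0,0,0],[1,0,0,-3,0,0,0],[1,0,0,-3,0,0,0],[1,0,0,-3,0,0,0]]]}}

```text
time_s: 13.7
tcp_pos: [0.5561, 0.1556, 0.081]
ee_rot: [[0.95, -0.313, -0.001], [-0.313, -0.95, -0.0], [-0.001, 0.001, -1.0]]
wrist_force: [-0.4, -1.1, -4.9]
gripper_width: 0.315
gripper_force: 29.8
```

Call:
{"method": "servo_tool", "body": {"commands": [[[1,0,0,-1,0,0,0],[1,0,0,-2,0,0,0],[1,0,0,-3,0,0,0],[1,0,0,-3,0,0,0],[1,0,0,-3,0,0,0]]]}}

```text
time_s: 14.2
tcp_pos: [0.5568, 0.1557, 0.0848]
ee_rot: [[0.95, -0.312, 0.001], [-0.312, -0.95, -0.0], [0.001, -0.0, -1.0]]
wrist_force: [-1.9, -2.0, 0.2]
gripper_width: 0.315
gripper_force: 29.8
```

```bash
python3 - <<'E'
from station import r
import cv2,numpy as np
f=lambda im,u,v:cv2.resize(im[v:v+75,u:u+99,::-1],(396,300),interpolation=cv2.INTER_CUBIC)
S=np.load("scene0.npz")["pixels"]
cv2.imwrite("pics/b.png",np.hstack([f(S,270,130),f(r.capture("scene")["pixels"],270,130)]))
s=r.sense();print(s["tcp_pos"],s["wrist_force"])
E
```

```text
[0.55673352 0.1557202  0.08480356] [-1.30755751 -1.85457614 -0.13034107]
```

View pics/b.png

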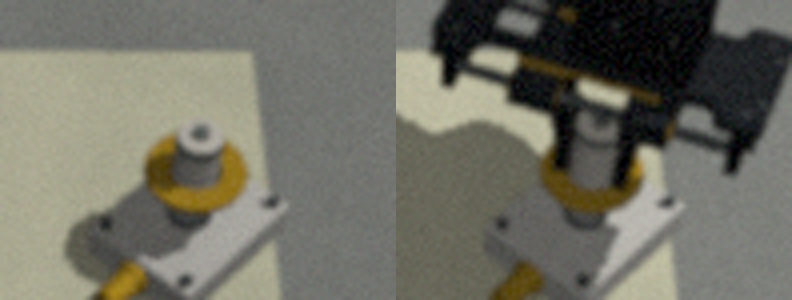

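The picture shows the cap risen about 15 crop px, roughly 10 mm, between the fingers with the collar back up. The filter is out of the lock, so I'm drawing it clear.

Call:
{"method": "servo_tool", "body": {"commands": [[[1,0,0,-6,0,0,0],[1,0,0,-12,0,0,0],[1,0,0,-20,0,0,0],[1,0,0,-30,0,0,0],[1,0,0,-40,0,0,0]]]}}

```text
time_s: 14.75
tcp_pos: [0.5569, 0.156, 0.1253]
ee_rot: [[0.95, -0.312, 0.001], [-0.312, -0.95, 0.001], [0.001, -0.001, -1.0]]
wrist_force: [0.1, 0.2, -0.9]
gripper_width: 0.313
gripper_force: 29.8
```

Call:
{"method": "servo_tool", "body": {"commands": [[[1,0,0,-10,0,0,0],[1,0,0,-10,0,0,0],[1,0,0,-10,0,0,0],[1,0,0,-10,0,0,0],[1,0,0,-10,0,0,0]]]}}

```text
time_s: 15.25
tcp_pos: [0.556, 0.1555, 0.1332]
ee_rot: [[0.95, -0.313, -0.001], [-0.313, -0.95, -0.001], [-0.001, 0.001, -1.0]]
wrist_force: [0.9, -1.2, 0.2]
gripper_width: 0.315
gripper_force: 29.8
```

```bash
python3 - <<'E'
from station import r
import cv2,numpy as np
f=lambda im,u,v:cv2.resize(im[v:v+75,u:u+99,::-1],(396,300),interpolation=cv2.INTER_CUBIC)
cv2.imwrite("pics/c.png",np.hstack([f(r.capture("top")["pixels"],140,195),f(r.capture("scene")["pixels"],270,115)]))
s=r.sense();p=s["tcp_pos"];print(p,s["wrist_force"])
d=np.array([.4925,-.1648,0])-p;print(s["ee_rot"].T@d*1000)
E
```

```text
[0.55618174 0.15557504 0.13333845] [ 0.54193334 -0.61151406 -1.61281724]
[ 39.72861341 324.1269669  133.55905462]
```

View pics/c.png

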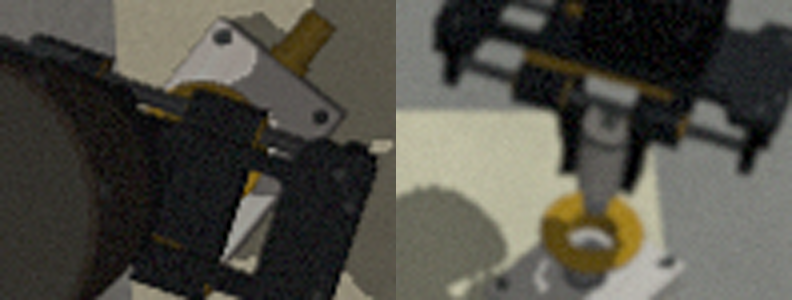

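The right half shows the nipple clear above the collar's hole and the filter hanging straight. The path passes over the spare, so I'm raising it 20 mm on the way to the well.

Call:
{"method": "servo_tool", "body": {"commands": [[[1,4,32,-10,0,0,0],[1,8,65,-20,0,0,0],[1,12,97,-20,0,0,0],[1,16,130,-20,0,0,0],[1,20,162,-20,0,0,0]]]}}

```text
time_s: 15.85
tcp_pos: [0.5243, -0.0056, 0.1538]
ee_rot: [[0.95, -0.312, -0.0], [-0.312, -0.95, -0.0], [-0.0, 0.0, -1.0]]
wrist_force: [-0.4, -0.3, -0.7]
gripper_width: 0.315
gripper_force: 29.8
```

Call:
{"method": "servo_tool", "body": {"commands": [[[1,4,40,0,0,0,0],[1,8,80,0,0,0,0],[1,12,115,0,0,0,0],[1,16,145,0,0,0,0],[1,20,162,0,0,0,0]]]}}

```text
time_s: 16.35
tcp_pos: [0.4922, -0.1665, 0.1537]
ee_rot: [[0.949, -0.314, -0.001], [-0.314, -0.949, -0.0], [-0.001, 0.0, -1.0]]
wrist_force: [0.1, -0.3, -1.2]
gripper_width: 0.317
gripper_force: 29.8
```

Call:
{"method": "servo_tool", "body": {"commands": [[[1,0,0,15,0,0,0],[1,0,0,30,0,0,0],[1,0,0,45,0,0,0],[1,0,0,55,0,0,0],[1,0,0,55,0,0,0]]]}}

```text
time_s: 16.85
tcp_pos: [0.4921, -0.1645, 0.0974]
ee_rot: [[0.95, -0.313, -0.004], [-0.313, -0.95, 0.0], [-0.003, 0.001, -1.0]]
wrist_force: [-0.3, 0.5, -1.3]
gripper_width: 0.316
gripper_force: 29.8
```

```bash
python3 - <<'E'
from station import r
import cv2,numpy as np
f=lambda im,u,v:cv2.resize(im[v:v+75,u:u+99,::-1],(396,300),interpolation=cv2.INTER_CUBIC)
cv2.imwrite("pics/d.png",np.hstack([f(r.capture("top")["pixels"],300,218),f(r.capture("scene")["pixels"],150,115)]))
s=r.sense();p=s["tcp_pos"];print(p,s["wrist_force"])
d=np.array([.4925,-.1648,.0508])-p;print(s["ee_rot"].T@d*1000)
E
```

```text
[ 0.49348733 -0.16458406  0.09906593] [ 0.186469   -0.17693522 -0.0020618 ]
[-0.88586811  0.50342902 48.26575715]
```

View pics/d.png

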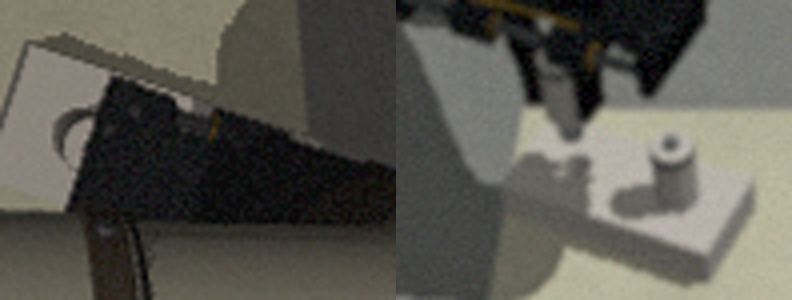

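The filter hangs upright above the shaded well and the spare stands untouched. Lowering to just above the mouth, then in.

Call:
{"method": "servo_tool", "body": {"commands": [[[1,-0.6,0.3,8,0,0,0],[1,-0.6,0.3,16,0,0,0],[1,-0.6,0.3,24,0,0,0],[1,-0.6,0.3,26,0,0,0],[1,-0.6,0.3,26,0,0,0]]]}}

```text
time_s: 17.45
tcp_pos: [0.4921, -0.1646, 0.0722]
ee_rot: [[0.95, -0.312, -0.001], [-0.312, -0.95, -0.0], [-0.001, 0.0, -1.0]]
wrist_force: [0.9, -0.7, -0.7]
gripper_width: 0.312
gripper_force: 29.8
```

Call:
{"method": "servo_tool", "body": {"commands": [[[1,0,0,1,0,0,0],[1,0,0,2,0,0,0],[1,0,0,3,0,0,0],[1,0,0,4,0,0,0],[1,0,0,5,0,0,0]]]}}

```text
time_s: 17.95
tcp_pos: [0.4925, -0.1647, 0.0679]
ee_rot: [[0.95, -0.312, 0.0], [-0.312, -0.95, 0.0], [0.0, -0.0, -1.0]]
wrist_force: [0.6, 0.4, -0.5]
gripper_width: 0.315
gripper_force: 29.8
```

Call:
{"method": "servo_tool", "body": {"commands": [[[1,0,0,0.5,0,0,0],[1,0,0,1,0,0,0],[1,0,0,1.5,0,0,0],[1,0,0,2,0,0,0],[1,0,0,2,0,0,0]]]}}

```text
time_s: 18.45
tcp_pos: [0.4924, -0.1647, 0.0658]
ee_rot: [[0.95, -0.312, -0.0], [-0.312, -0.95, 0.0], [-0.0, 0.0, -1.0]]
wrist_force: [-0.2, -0.0, -0.7]
gripper_width: 0.314
gripper_force: 29.8
```

The tip is inside the mouth without contact; continuing down to the shoulder.

Call:
{"method": "servo_tool", "body": {"commands": [[[1,0,0,2,0,0,0],[1,0,0,4,0,0,0],[1,0,0,6,0,0,0],[1,0,0,8,0,0,0],[1,0,0,10,0,0,0]]]}}

```text
time_s: 18.95
tcp_pos: [0.4925, -0.1647, 0.0556]
ee_rot: [[0.95, -0.313, -0.0], [-0.313, -0.95, 0.0], [-0.0, 0.0, -1.0]]
wrist_force: [-0.2, -0.0, -1.5]
gripper_width: 0.314
gripper_force: 29.8
```

Call:
{"method": "servo_tool", "body": {"commands": [[[1,0,0,1,0,0,0],[1,0,0,2,0,0,0],[1,0,0,3,0,0,0],[1,0,0,3,0,0,0],[1,0,0,3,0,0,0]]]}}

```text
time_s: 19.45
tcp_pos: [0.4925, -0.1647, 0.0529]
ee_rot: [[0.95, -0.312, 0.0], [-0.312, -0.95, -0.0], [0.0, -0.0, -1.0]]
wrist_force: [0.9, 0.2, -0.7]
gripper_width: 0.313
gripper_force: 29.8
```

Call:
{"method": "servo_tool", "body": {"commands": [[[1,0,0,0.5,0,0,0],[1,0,0,1,0,0,0],[1,0,0,1.5,0,0,0],[1,0,0,1.5,0,0,0],[1,0,0,1.5,0,0,0]]]}}

```text
time_s: 19.95
tcp_pos: [0.4925, -0.1647, 0.0513]
ee_rot: [[0.95, -0.312, 0.0], [-0.312, -0.95, -0.0], [0.0, 0.0, -1.0]]
wrist_force: [-0.1, 0.0, -0.9]
gripper_width: 0.314
gripper_force: 29.8
```

Call:
{"method": "servo_tool", "body": {"commands": [[[1,0,0,0.3,0,0,0],[1,0,0,0.6,0,0,0],[1,0,0,0.9,0,0,0],[1,0,0,1,0,0,0],[1,0,0,1,0,0,0]]]}}

```text
time_s: 20.45
tcp_pos: [0.4926, -0.1647, 0.0506]
ee_rot: [[0.95, -0.312, 0.0], [-0.312, -0.95, -0.0], [0.0, 0.0, -1.0]]
wrist_force: [-0.4, 0.4, 2.5]
gripper_width: 0.316
gripper_force: 29.8
```

Call:
{"method": "servo_tool", "body": {"commands": [[[1,0,0,0.3,0,0,0],[1,0,0,0.6,0,0,0],[1,0,0,0.9,0,0,0],[1,0,0,1,0,0,0],[1,0,0,1,0,0,0]]]}}

```text
time_s: 20.95
tcp_pos: [0.4927, -0.1648, 0.0505]
ee_rot: [[0.95, -0.312, 0.001], [-0.312, -0.95, -0.0], [0.001, 0.0, -1.0]]
wrist_force: [-2.9, 0.9, 7.8]
gripper_width: 0.316
gripper_force: 29.8
```

The shoulder is seated at the expected height. Relieving the press, then opening partway to stay clear of the spare.

Call:
{"method": "servo_tool", "body": {"commands": [[[1,0,0,-1,0,0,0],[1,0,0,-1.2,0,0,0],[0.6,0,0,-1.2,0,0,0],[0.55,0,0,-1.2,0,0,0],[0.52,0,0,-1.2,0,0,0]]]}}

```text
time_s: 21.45
tcp_pos: [0.4925, -0.1646, 0.0503]
ee_rot: [[0.95, -0.313, -0.0], [-0.313, -0.95, 0.0], [-0.0, 0.0, -1.0]]
wrist_force: [-0.3, -0.2, 0.4]
gripper_width: 0.45
gripper_force: 0.0
```

Call:
{"method": "servo_tool", "body": {"commands": [[[0.52,0,0,0,0,0,0],[0.52,0,0,-5,0,0,0],[0.52,0,0,-15,0,0,0],[0.52,0,0,-30,0,0,0],[0.52,0,0,-45,0,0,0]]]}}

```text
time_s: 21.95
tcp_pos: [0.4926, -0.1647, 0.0968]
ee_rot: [[0.95, -0.312, 0.0], [-0.312, -0.95, -0.0], [0.0, 0.0, -1.0]]
wrist_force: [0.3, -0.1, 0.4]
gripper_width: 0.479
gripper_force: 0.0
```

Call:
{"method": "servo_tool", "body": {"commands": [[[0.52,0,0,-20,0,0,0],[0.52,0,0,-40,0,0,0],[0.52,0,0,-60,0,0,0],[0.52,0,0,-80,0,0,0],[0.52,0,0,-80,0,0,0]]]}}

```text
time_s: 22.45
tcp_pos: [0.4945, -0.165, 0.1795]
ee_rot: [[0.95, -0.312, 0.008], [-0.312, -0.95, -0.001], [0.008, -0.001, -1.0]]
wrist_force: [0.7, -0.6, 0.7]
gripper_width: 0.483
gripper_force: 0.0
```

Call:
{"method": "servo_tool", "body": {"commands": [[[0.52,-30,0,0,0,0,0],[0.52,-60,0,0,0,0,0],[0.52,-80,0,0,0,0,0],[0.52,-80,0,0,0,0,0],[0.52,-80,0,0,0,0,0]]]}}

```text
time_s: 22.95
tcp_pos: [0.4168, -0.1396, 0.1759]
ee_rot: [[0.95, -0.312, 0.001], [-0.312, -0.95, -0.0], [0.001, -0.0, -1.0]]
wrist_force: [0.4, -0.8, 0.3]
gripper_width: 0.483
gripper_force: 0.0
```

```bash
python3 - <<'E'
from station import r
import cv2,numpy as np
f=lambda im,u,v:cv2.resize(im[v:v+75,u:u+99,::-1],(396,300),interpolation=cv2.INTER_CUBIC)
t=r.capture("top")["pixels"];s=r.capture("scene")["pixels"]
cv2.imwrite("pics/e.png",np.vstack([np.hstack([f(t,290,218),f(s,160,115)]),np.hstack([f(t,150,195),f(s,270,130)])]))
print(r.sense()["tcp_pos"],r.sense()["wrist_force"])
E
```

```text
[ 0.41743966 -0.13976019  0.17569605] [ 0.90466856  0.35940744 -0.59757018]
```

View pics/e.png

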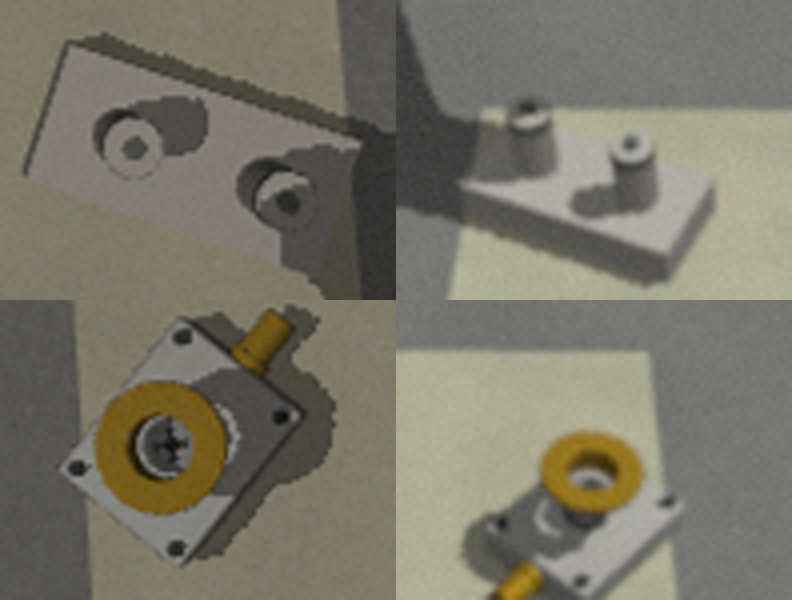

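Both filters stand upright at equal height in the rack: spare cap at crop (133,148), ours at (288,198). The collar is up and the socket empty. Handing in.

```bash
python3 -c "
from station import r
print(r.finish_job())"
```

```text
the job is handed in; nothing more can be done
None
```

The filter now stands upright in the rack's empty well, fully home and released. The collar is back up, the spare is where it was, and I touched nothing else; the job is handed in at about 23 s, and no verdict was returned.

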